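# Set and clamp the sprung leg of a rod length stop

### The job

Draw the sliding leg of the length stop out until its pointer stands level with the tall mark (not the low one), and with the leg held there by its grip bar swing the leg's cam lever fully closed with the same hand, never letting the leg come away from the mark while the lever moves. The leg is sprung and the lever does not hold it until I have tightened the lock screw, so finish while still holding the leg at the tall mark with the lever closed. Leave the other things on the counter where they are.

Things in the scene. Friction and masses are not known exactly. Their poses are not given: they have to be found in the camera images.
- gauge: the length stop: aluminium base plate 360 x 200 x 12 mm fixed to the counter, with two guide rods, end blocks, the sliding leg, and a white scale strip along one long edge. Origin on the counter, midway between the rods and half-way along them (plate spans y -75 to +125 mm). x axis along the rods the way the leg is drawn out, z up, y towards the scale strip. Place and yaw vary
- leg (a joint): how far the sliding leg is drawn out along gauge +x, m: 0 home, 0.13 at most. A spring pulls it home with 6 N at home, 11 N at full draw. The leg is a dark carriage, top 50 mm above the counter, 90 mm wide, reaching 25 mm to the home side and 125 mm to the drawn-out side of its upright grip bar; bar, pointer and cam lever travel with it
- leg_grip (a point): a good place to take the grip bar, fingers closing along gauge x: on its centre plane, at gauge y -68 mm, 90 mm above the counter; axes as the gauge's. The bar is an upright plate 14 mm thick (gauge x), from gauge y -90 to +65 mm and 60 to 110 mm above the counter, centred at gauge x = -100 mm + leg value. A loosely closed gripper can slide along it
- leg_pointer (a point): foot of the thin steel pointer at the bar's +y end, at gauge y = +80 mm, 20 mm above the counter, on the bar's centre plane; it travels with the leg, same axes as the gauge
- lever (a joint): cam lever on the leg, rad: 0 to 0.12 open as found, 0.6 fully closed on its stop. A flat arm on an upright pivot, which stands on the carriage 105.5 mm to the drawn-out (+x) side of the bar's centre plane, at gauge y 0; the arm points back to the bar and ends in an upright round black knob beside it. Stays where it is left; about 2 N at the knob swings it
- lever_knob (a point): centre of the lever's knob: 16 mm diameter, upright, 72 to 108 mm above the counter, 88 mm from the pivot. Closing, it travels along the bar's drawn-out (+x) face, 2 to 7 mm clear of it, from gauge y -26 mm (value 0) to +26 mm (0.6), so a finger lying on that face and moved along the bar towards +y pushes it closed
- mark_tall: the tall length mark, fixed on the white scale strip: a foot 12 x 20 x 10 mm with an 8 mm steel pin, 50 mm tall in all. Origin under the centre of its foot, axes as the gauge's, at gauge y = +103 mm. The leg is at this mark when pointer and pin have the same gauge x. Which mark stands farther out differs each time
- mark_low: the low length mark: the same foot with a stub pin, 16 mm tall in all; not the one wanted
- bolt: bystander: loose hex bolt about 100 mm long lying on the counter at the gauge's -y side; origin on the counter below its shank's middle
- washer: bystander: loose flat steel washer 44 mm across, 4 mm thick, at the gauge's -y side; origin at its centre underneath
- spanner: bystander: loose spanner 180 mm long lying past the home end of the gauge; origin below its middle
- carton: bystander: loose blue carton 90 x 130 x 60 mm past the other end of the gauge; origin at its centre underneath
- tub: bystander: loose white plastic bowl 90 mm across, 50 mm high, past the home end of the gauge; origin at its centre underneath
- rodend: bystander: loose steel rod 120 mm long, 16 mm thick, lying past the other end of the gauge; origin below its middle

How it is judged (in metres and radians):
On the way, in this order (a step that is already met when the one before it is completed fails the run):
1. the leg is drawn out to the tall mark, with the lever still open (x of leg_pointer in the frame of mark_tall between -0.005 and 0.005 m and value of joint lever below 0.25 rad), for 0.2 s.
2. the lever is fully closed with the leg at the tall mark (x of leg_pointer in the frame of mark_tall between -0.005 and 0.005 m and value of joint lever above 0.54 rad), for 0.2 s.
At the end, for the whole second after the job is handed in: The pointer stands within 5 mm of the tall mark along the rods, the leg is still, the cam lever is closed (above 0.54 of 0.6 rad), and the fingers still press on the length stop with more than 2 N (the spring would otherwise draw the leg home) (all of step 2 and contact force between the fingers and gauge above 2 N and velocity of joint leg between -0.01 and 0.01 m/s); the arm keeps its last pose, push and grip.
It fails at once if the cam lever is off its open position (beyond 0.25 rad) while the leg is more than 8 mm from the tall mark (value of joint lever above 0.25 rad and not (x of leg_pointer in the frame of mark_tall between -0.008 and 0.008 m)).
It fails at once if a bystander is moved more than 30 mm (distance of any of bolt, washer, spanner, carton, tub, rodend from where it was at the start of the episode above 0.03 m).
It also fails if it takes over 48 s, if anything falls off the work surface, if the arm or the gripper's body presses on something with over 40 N, if the wrist force passes 120 N, or if a joint passes its speed limit or range.

### The arm

A 7-joint arm with a two-finger parallel gripper is mounted at the origin on the work surface. World frame = base frame: x ahead of the robot, y to its left, z up, the work surface at z = 0. Lengths are in mm, angles in rad, forces in N, time in s.
With the tool pointing down it reaches from about 425 to 875 mm from the base axis. Payload 9.9 kg.
Tool frame: the origin (TCP) lies at the very end of the fingers, on their centre line; the grasp point (between the pads) lies 19 mm behind it; x points along the fingers, z is the direction in which the jaws open and shut, and the axes are right-handed (so a half turn about x gives the same grasp; the last joint's range is limited). The gripper opens to 85 mm and grips with 20 to 120 N. Pads are 22 mm wide; open, the fingers measure 114 mm over their backs; the gripper's body (76 mm by 85 mm) begins 54 mm behind the grasp point. The pads swing forward as they close: fully open they stand 13 mm farther back than shut.
Start: joints at [-0.084, 0.576, 0.025, 1.437, -0.015, 1.129, -0.057], TCP at [675.003, 0.006, 231.289] pointing down, gripper open.
Joint ranges: [-2.76, 2.76], [-0.34, 2.15], [-1.52, 1.57], [0.19, 2.46], [-1.09, 4.23], [0.17, 1.99], [-2.82, 2.82]. Speed limits (rad/s): [2.22, 2.22, 3.01, 3.01, 3.14, 3.14, 3.14].

### API

Orientations are given as a 3x3 rotation matrix whose columns are the frame's x, y, z axes.
In Python, from station import bot gives the robot as it stands.
- The arm moves only by the shell command python3 -m pendant 'ROWS'. ROWS is JSON, a list that holds one entry, the list of rows, each a list of 7 numbers: the turn, a rotation vector about the tool's x, y, z in rad, then the shift along the tool's x, y, z in m, then the closure, from 0 (fully open) to 1 (shut). A call has exactly 8 rows; each row is the pose to reach, as a shift and turn from the pose commanded when the call began, along the tool's axes at that moment; what a row does not reach only later rows make up. A row lasts 1/10 s, in which the tool goes at most 50 mm and 8.59 degrees, less where a joint would pass 70% of its speed; a pose out of reach is approached as far as the arm can. A call with a gripper value outside its range is refused whole. The fingers move at their own pace and stop on an object; the grip force is fixed at half the most. Time passes only in rows, so rows that repeat a pose let the fingers close, or fill a call up. It gives the time, the measured TCP pose, the force and the opening at its end, in the units of the state.
- bot.get_obs(): the state, without advancing time (a new reading comes with each control period).
- bot.grab_frame(name): name is "scene" or "side" or "wrist"; returns a dict with "image" (420x560x3 uint8, blue, green, red), "vfov" (degrees; the focal length in pixels is half the picture's height over the tangent of half this angle, whatever the lens; pixels are square), "cx", "cy" (the principal point, pixels), "k1" (the pictures are not rectified: a ray, as slopes to the right and down, at radius r is drawn at 1 + k1 r^2 times it, then the intrinsics apply), "origin" and "rotation" of the camera in the world; the wrist camera has in their place "mount" (4x4, takes a point from camera to tool coordinates, whose origin is the TCP and whose axes are the tool frame's). Camera axes: x right, y up, looking along -z (the intrinsics and any distortion apply to the point x, -y, -z); pixel columns grow to the right and rows downward; lengths in mm; the calibration is good to about 2 mm. A picture is of the moment at which its call begins: read the wrist's pose just before it. There is no depth.
- bot.sign_off(): hands the job in, once; it reports no verdict.
Trained networks look in a picture, given as the dict that the camera call returned (one of the last four; its "shot" number tells which), for a name from the list of things; names that differ only in an ending like _2 or _b are one class to them, and where a whole thing is asked for, a point or a joint stands for the part that bears it (a point fixed in the world has none). Each returns a list of dicts, best first, with "conf" (0 to 1); they miss things now and then, are a little off and sometimes report something else, mostly with a low value. They report only what shows in the picture. A call takes as long as a camera call.
- bot.recognise(picture, target): "position" ([column, row] in pixels, amid what is visible of it).
The state is a dict: "time_s": time; "joint_pos": joint angles; "joint_vel": joint speeds; "tau": joint torques, N m; "position": TCP position; "eef_rot": TCP orientation; "wrist_force": force on the tool from outside, world axes, zero at the start; "ft_torque": the same for the moment, N m; "gripper_width": finger opening in mm.
Only numpy, scipy, OpenCV 4.12 (cv2) and the standard library are available. Lean on these libraries where they do the work, as an engineer would, in place of code of your own. Each camera call takes 0.05 s, during which the arm holds its last target.

## Working session

There is one attempt and no reset: what is moved stays moved. The work goes in short steps, Python scripts to look and compute and a shell command to move; the robot and the scene stay as the last step left them, time stands still between calls to the robot, and variables do not carry over. Pictures are saved under pics/ and viewed, and the job is handed in when it is done.

```bash
ls; mkdir -p pics; python3 - <<'E'
from station import bot
import cv2
o=bot.get_obs();print(o['time_s'],o['position'],o['eef_rot'],o['gripper_width'])
for n in ['scene','side','wrist']:
    f=bot.grab_frame(n);cv2.imwrite(f'pics/{n}0.png',f['image']);print({k:v for k,v in f.items() if k!='image'})
    for t in ['leg_pointer','lever_knob','leg_grip','mark_tall','mark_low','gauge']:
        print(n,t,[(r['conf'],r['position']) for r in bot.recognise(f,t)][:3])
E
```

```text
pics
0.0 [6.74548136e+02 2.16301321e-03 2.30440604e+02] [[-1.65975714e-03 -3.09654440e-05  9.99998622e-01]
 [-6.90200597e-05  9.99999997e-01  3.08509298e-05]
 [-9.99998620e-01 -6.89687595e-05 -1.65975927e-03]] 85.51818384898101
{'vfov': 51.62803668622371, 'cx': 278.44337462149616, 'cy': 208.10731119289753, 'k1': -0.07513103521448446, 'origin': array([1113.07406292,  570.29344287,  763.19961628]), 'rotation': array([[-0.71159004, -0.46094094,  0.53025755],
       [ 0.70239642, -0.48464919,  0.52130071],
       [ 0.01670005,  0.74340339,  0.6686348 ]]), 'shot': 1}
scene leg_pointer [(0.81, [312.1, 231.8])]
scene lever_knob [(0.58, [298.8, 216.1])]
scene leg_grip [(0.55, [307.2, 229.3])]
scene mark_tall [(0.38, [260.6, 255.7])]
scene mark_low []
scene gauge [(0.8, [290.4, 239.8])]
{'vfov': 42.909979306319514, 'cx': 285.60559713565914, 'cy': 205.39832435986074, 'k1': -0.1278451356893244, 'origin': array([ 489.41769806, -633.30909474,  850.77385119]), 'rotation': array([[ 0.99499391,  0.06726411, -0.0739098 ],
       [-0.09932961,  0.7469657 , -0.65740085],
       [ 0.0109886 ,  0.6614512
[... 253 characters left out ...]
.5, 226.1])]
{'vfov': 68.20821223268388, 'cx': 277.50989074672736, 'cy': 204.27119210695338, 'k1': 0.019708837419888596, 'mount': array([[-7.06991526e-04,  3.12877640e-01, -9.49793179e-01,
        -1.43314734e+02],
       [-7.02188395e-04,  9.49793027e-01,  3.12878113e-01,
         7.95372888e+01],
       [ 9.99999504e-01,  8.88135922e-04, -4.51796573e-04,
        -1.05405972e+00],
       [ 0.00000000e+00,  0.00000000e+00,  0.00000000e+00,
         1.00000000e+00]]), 'shot': 3}
wrist leg_pointer []
wrist lever_knob [(0.79, [125.9, 85.8])]
wrist leg_grip [(0.96, [153.7, 64.3])]
wrist mark_tall [(0.48, [264.9, 106.7])]
wrist mark_low [(0.57, [264.8, 79.7])]
wrist gauge [(0.77, [193.4, 123.5])]
```

View pics/scene0.png

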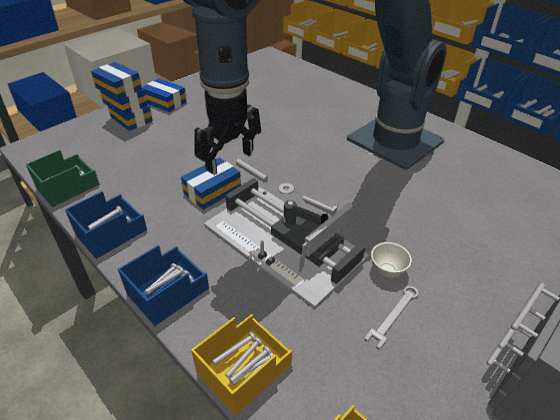

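View pics/side0.png

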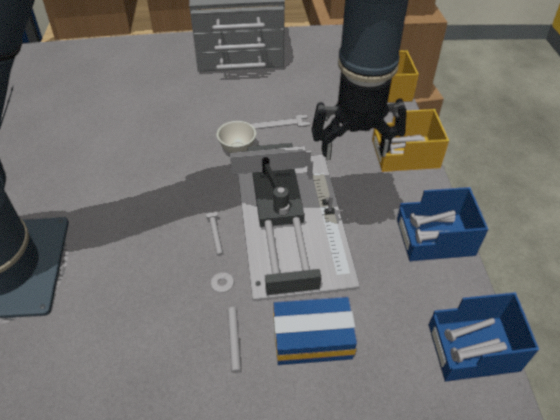

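View pics/wrist0.png

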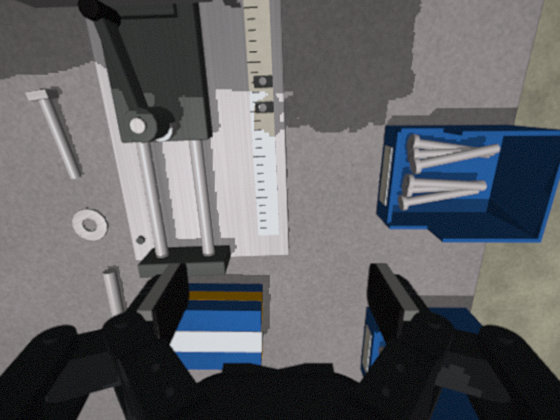

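```bash
python3 - <<'E'
import cv2
im=cv2.imread('pics/scene0.png')[165:315,170:400];cv2.imwrite('pics/scene0z.png',cv2.resize(im,None,fx=3.4,fy=3.4,interpolation=cv2.INTER_CUBIC))
im=cv2.imread('pics/side0.png')[135:305,220:370];cv2.imwrite('pics/side0z.png',cv2.resize(im,None,fx=3.5,fy=3.5,interpolation=cv2.INTER_CUBIC))
im=cv2.imread('pics/wrist0.png')[0:280,60:320];cv2.imwrite('pics/wrist0z.png',cv2.resize(im,None,fx=2.1,fy=2.1,interpolation=cv2.INTER_CUBIC))
E
```

```text
(no output)
```

View pics/scene0z.png

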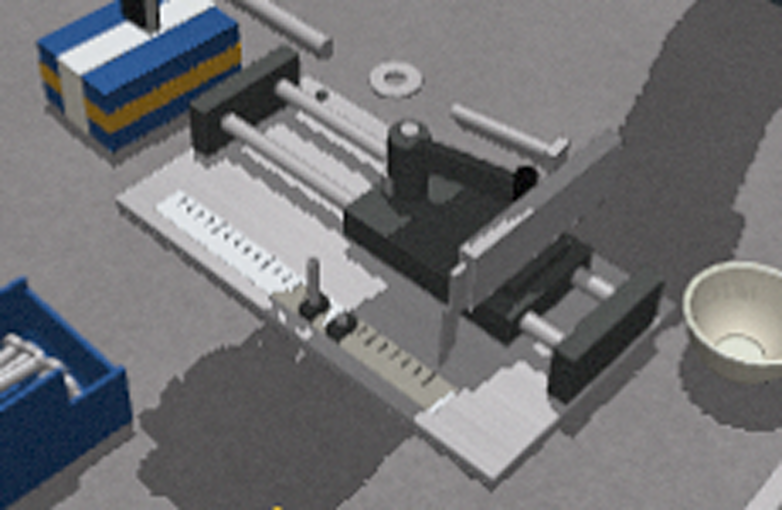

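View pics/side0z.png

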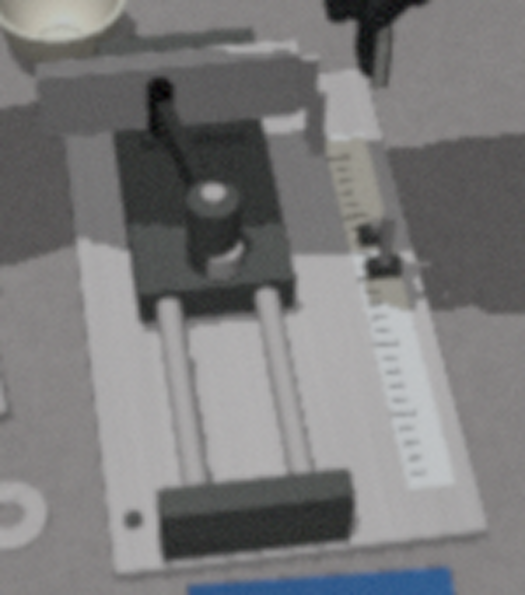

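View pics/wrist0z.png

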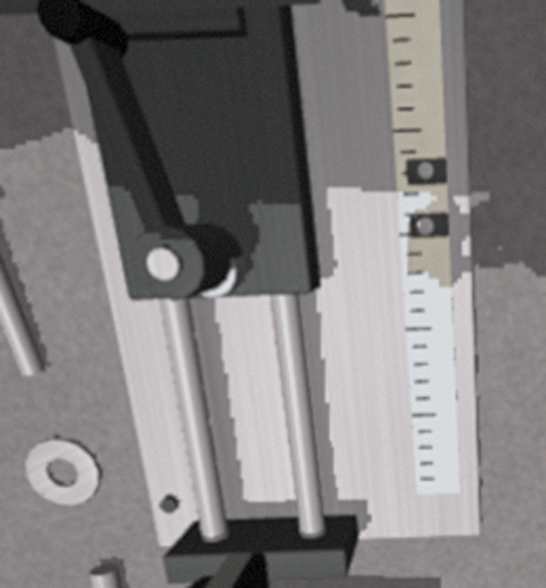

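```bash
cat > h.py <<'E'
import numpy as np
def proj(cam,P,T=None):
    P=np.atleast_2d(P)
    if 'mount' in cam:
        R0,p0=T; M=cam['mount']; R=R0@M[:3,:3]; o=R0@M[:3,3]+p0
    else: R=cam['rotation'];o=cam['origin']
    c=(P-o)@R
    s=np.c_[c[:,0],-c[:,1]]/(-c[:,2:3])
    r2=(s**2).sum(1,keepdims=True)
    f=210/np.tan(np.radians(cam['vfov'])/2)
    return s*(1+cam['k1']*r2)*f+[cam['cx'],cam['cy']]
def Rz(a): c,s=np.cos(a),np.sin(a); return np.array([[c,-s,0],[s,c,0],[0,0,1.]])
E
cat > fit.py <<'E'
from h import *
from station import bot
from scipy.optimize import least_squares
o=bot.get_obs();T=(o['eef_rot'],o['position'])
cams={n:bot.grab_frame(n) for n in ['scene','side','wrist']}
Z={'scene':(3.4,170,165),'side':(3.5,220,135),'wrist':(2.1,60,0)}
# (cam, zoom px, kind, local)
L=[('scene',(492,478),'g',(-180,125,12)),('scene',(118,200),'g',(180,125,12)),
('side',(487,528),'g',(180,125,12)),('side',(115,570),'g',(180,-75,12)),('side',(370,72),'g',(-180,125,12)),
('wrist',(480,533),'g',(180,125,12)),('wrist',(160,545),'g',(180,-75,12)),
('scene',(445,362),'l',(0,80,20)),('side',(317,152),'l',(0,80,20)),
('side',(38,68),'l',(7,-90,110)),('side',(300,62),'l',(7,65,110)),
('scene',(313,260),'t',(0,103,50)),('side',(387,222),'t',(0,103,50)),('wrist',(428,226),'t',(0,103,50)),
('wrist',(426,171),'w',(0,103,16)),('scene',(342,316),'w',(0,103,16))]
def pt(q,k,l):
    x,y,a,leg,t,w=q; l=np.array(l,float)
    l[0]+={'g':0,'l':-100+leg,'t':t,'w':w}[k]
    return Rz(a)@l+[x,y,0]
def res(q,d=False):
    r=[]
    for c,z,k,l in L:
        s,a,b=Z[c]; px=np.array([z[0]/s+a,z[1]/s+b])
        r.append(proj(cams[c],pt(q,k,l),T)[0]-px)
    return np.array(r) if d else np.ravel(r)
s=least_squares(res,[650,50,-np.pi/2,0,0,0],loss='soft_l1')
print(s.x.round(4))
for a,b in zip(L,res(s.x,True)): print(a[0],a[2],a[3],b.round(1))
np.save('q.npy',s.x)
E
python3 fit.py
```

```text
[557.3749  67.227   -1.5335  -1.4223  -3.295  -29.288 ]
scene g (-180, 125, 12) [-0.2 -0.3]
scene g (180, 125, 12) [-1.3 -2. ]
side g (180, 125, 12) [ 0.2 -0.4]
side g (180, -75, 12) [-0.7 -0.3]
side g (-180, 125, 12) [-1.7 -1.9]
wrist g (180, 125, 12) [0.4 0.2]
wrist g (180, -75, 12) [-0.8  0. ]
scene l (0, 80, 20) [-0.4 -0.9]
side l (0, 80, 20) [-0.  -1.2]
side l (7, -90, 110) [-0.9  1.6]
side l (7, 65, 110) [ 0.2 -3.3]
scene t (0, 103, 50) [-0.5  2.7]
side t (0, 103, 50) [-0.   1.8]
wrist t (0, 103, 50) [-0.3 -0.2]
wrist w (0, 103, 16) [ 0.7 -0. ]
scene w (0, 103, 16) [-0.8  2.3]
```

```bash
python3 -m pendant '[[[0.1,0,0,0,0.0105,-0.012,0.2],[0.2,0,0,0,0.021,-0.024,0.4],[0.3,0,0,0,0.0315,-0.036,0.4],[0.4,0,0,0,0.042,-0.048,0.4],[0.5,0,0,0,0.0525,-0.060,0.4],[0.6,0,0,0,0.063,-0.072,0.4],[0.7,0,0,0,0.0735,-0.084,0.4],[0.8,0,0,0,0.084,-0.096,0.4]]]'
cat > st.py <<'E'
from h import *
from station import bot
import sys
np.set_printoptions(suppress=True,precision=4)
o=bot.get_obs();q=np.load('q.npy');R=o['eef_rot'];G=Rz(q[2]);g0=np.array([q[0],q[1],0])
def rep(o):
    R=o['eef_rot']
    print('t',o['time_s'],'pos',o['position'].round(1),'gauge',(G.T@(o['position']-g0)).round(1),'w',round(o['gripper_width'],1),'F gauge',(G.T@o['wrist_force']).round(1))
rep(o)
if len(sys.argv)>1:
    tgt=G@np.array([float(v) for v in sys.argv[1:4]])+g0
    print('shift mm tool',(R.T@(tgt-o['position'])).round(1))
    from scipy.spatial.transform import Rotation as Ro
    Rt=np.c_[[0,0,-1],G[:,1],G[:,0]]
    print('turn',Ro.from_matrix(R.T@Rt).as_rotvec())
E
python3 st.py -101 -68 130
```

```text
time_s: 2.0
position: [578.5, 84.5, 231.4]
eef_rot: [[0.0, 0.72, 0.694], [0.0, 0.694, -0.72], [-1.0, 0.0, -0.0]]
wrist_force: [-0.5, -1.1, 0.4]
gripper_width: 51.4
t 2.0 pos [578.5  84.5 231.4] gauge [-16.5  21.8 231.4] w 51.4 F gauge [ 1.1 -0.5  0.4]
shift mm tool [ 101.4  -10.6 -122.9]
turn [ 0.7295 -0.0001 -0.0003]
```

```bash
python3 -m pendant '[[[0.1,0,0,0.01,-0.0015,-0.0165,0.4],[0.2,0,0,0.02,-0.003,-0.033,0.4],[0.3,0,0,0.035,-0.0045,-0.0495,0.4],[0.4,0,0,0.05,-0.006,-0.066,0.4],[0.5,0,0,0.065,-0.0075,-0.0825,0.4],[0.6,0,0,0.08,-0.009,-0.099,0.4],[0.7,0,0,0.095,-0.0105,-0.1155,0.4],[0.73,0,0,0.1,-0.0105,-0.123,0.4]]]'
python3 st.py -101 -68 72
python3 - <<'E'
from station import bot
import cv2
for n in ['wrist','side']:
    f=bot.grab_frame(n);cv2.imwrite(f'pics/{n}1.png',f['image'])
E
```

```text
time_s: 2.8
position: [483.9, 166.0, 130.1]
eef_rot: [[-0.002, 0.999, 0.039], [-0.0, 0.039, -0.999], [-1.0, -0.002, 0.0]]
wrist_force: [-0.3, 0.0, 0.5]
gripper_width: 51.2
t 2.8 pos [483.9 166.  130.1] gauge [-101.4  -69.7  130.1] w 51.2 F gauge [-0.  -0.3  0.5]
shift mm tool [58.1  1.8  0.4]
turn [0.0014 0.0003 0.0023]
```

View pics/wrist1.png

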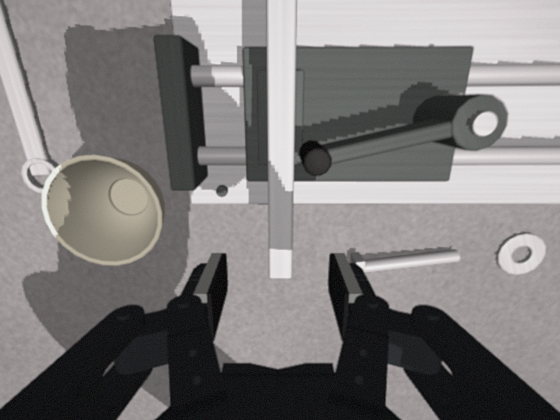

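View pics/side1.png

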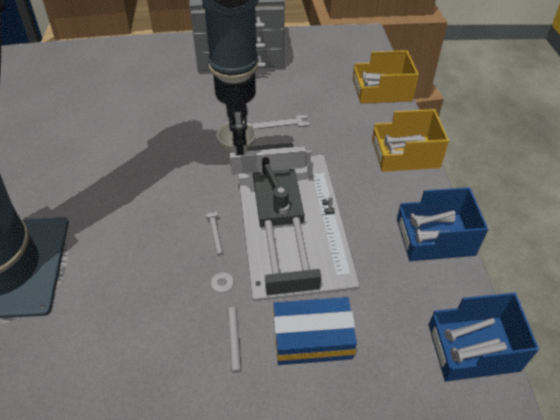

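```bash
python3 - <<'E'
from h import *
from station import bot
o=bot.get_obs();T=(o['eef_rot'],o['position']);f=bot.grab_frame('wrist');q=np.load('q.npy');G=Rz(q[2])
for p in [(-107,-90,110),(-93,-90,110),(-93,-90,60),(5.5,0,95),(-100,-68,90),(-125,45,50),(25,-45,50)]:
    print(p,proj(f,G@np.array(p)+[q[0],q[1],0],T).round(0))
E
```

```text
(-107, -90, 110) [[267. 277.]]
(-93, -90, 110) [[290. 277.]]
(-93, -90, 60) [[288. 242.]]
(5.5, 0, 95) [[470. 122.]]
(-100, -68, 90) [[279. 230.]]
(-125, 45, 50) [[241.  45.]]
(25, -45, 50) [[448. 181.]]
```

```bash
python3 -m pendant '[[[0,0,0.002,0.012,0.001,0.001,0.4],[0,0,0.002,0.024,0.002,0.002,0.4],[0,0,0.002,0.036,0.002,0.002,0.4],[0,0,0.002,0.048,0.002,0.002,0.4],[0,0,0.002,0.057,0.002,0.002,0.45],[0,0,0.002,0.057,0.002,0.002,0.6],[0,0,0.002,0.057,0.002,0.002,0.75],[0,0,0.002,0.057,0.002,0.002,1]]]'
python3 -m pendant '[[[0,0,0,0,0,0,1],[0,0,0,0,0,0,1],[0,0,0,0,0,0,1],[0,0,0,0,0,0.003,1],[0,0,0,0,0,0.006,1],[0,0,0,0,0,0.010,1],[0,0,0,0,0,0.015,1],[0,0,0,0,0,0.020,1]]]'
python3 st.py -3 -68 72
python3 - <<'E'
from station import bot
import cv2
f=bot.grab_frame('wrist');cv2.imwrite('pics/wrist2.png',f['image'])
E
```

```text
time_s: 3.75
position: [488.0, 163.7, 74.7]
eef_rot: [[0.002, 0.999, 0.041], [0.001, 0.041, -0.999], [-1.0, 0.002, -0.001]]
wrist_force: [0.9, 6.6, -6.0]
gripper_width: 12.9
time_s: 4.55
position: [488.8, 144.6, 74.6]
eef_rot: [[0.003, 0.999, 0.042], [0.002, 0.042, -0.999], [-1.0, 0.003, -0.002]]
wrist_force: [-0.5, 7.1, -2.3]
gripper_width: 13.4
t 4.55 pos [488.8 144.6  74.6] gauge [-79.9 -65.7  74.6] w 13.4 F gauge [-7.2 -0.2 -2.3]
shift mm tool [ 2.5 -2.7 76.9]
turn [ 0.0051 -0.0018 -0.0026]
```

View pics/wrist2.png

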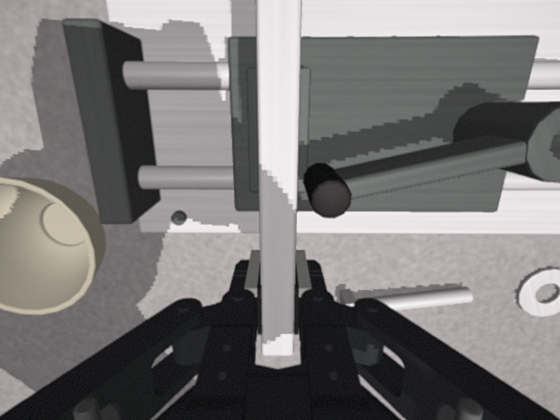

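```bash
python3 -m pendant '[[[0,0,0,0,0,0.008,1],[0,0,0,0,0,0.020,1],[0,0,0,0,0,0.032,1],[0,0,0,0,0,0.044,1],[0,0,0,0,0,0.056,1],[0,0,0,0,0,0.066,1],[0,0,0,0,0,0.073,1],[0,0,0,0,0,0.076,1]]]'
python3 st.py -3 -68 72
python3 - <<'E'
from station import bot
import cv2
for n,c in [('scene',(165,315,170,400)),('side',(135,305,220,370)),('wrist',(0,420,0,560))]:
    f=bot.grab_frame(n);cv2.imwrite(f'pics/{n}3.png',f['image'])
    a=f['image'][c[0]:c[1],c[2]:c[3]];s={'scene':3.4,'side':3.5,'wrist':1}[n]
    cv2.imwrite(f'pics/{n}3z.png',cv2.resize(a,None,fx=s,fy=s,interpolation=cv2.INTER_CUBIC))
E
```

```text
time_s: 5.4
position: [491.8, 68.5, 74.6]
eef_rot: [[0.002, 0.999, 0.042], [0.002, 0.042, -0.999], [-1.0, 0.002, -0.002]]
wrist_force: [-1.0, 10.1, -0.9]
gripper_width: 13.4
t 5.4 pos [491.8  68.5  74.6] gauge [ -3.8 -65.5  74.6] w 13.4 F gauge [-10.1  -0.7  -0.9]
shift mm tool [ 2.6 -2.5  0.8]
turn [ 0.0047 -0.0021 -0.0022]
```

View pics/scene3z.png

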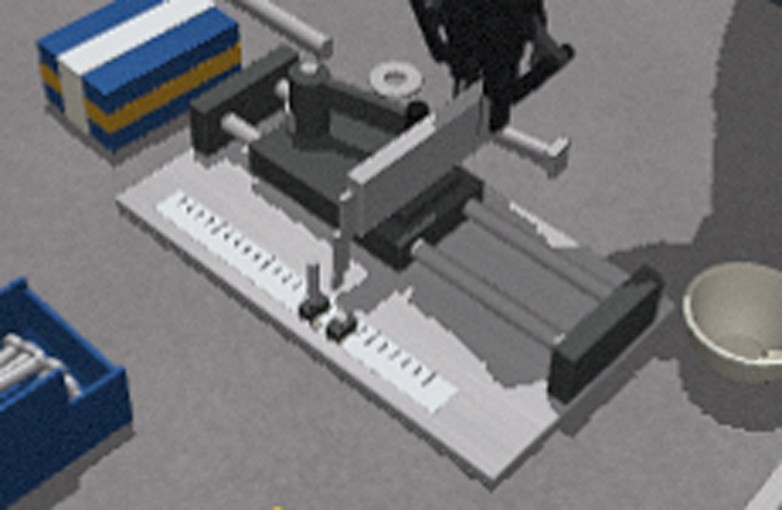

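View pics/side3z.png

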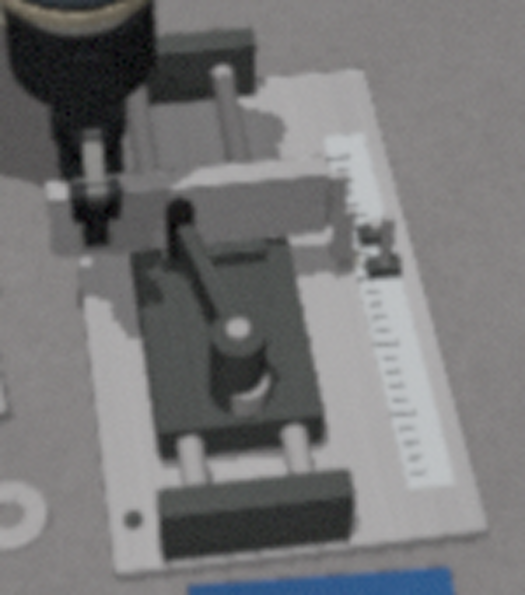

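View pics/wrist3z.png

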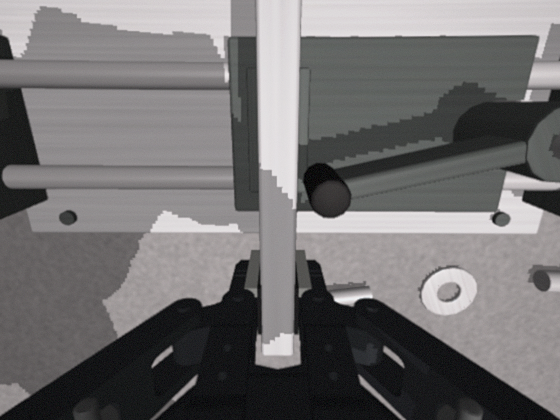

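```bash
python3 - <<'E'
import cv2,numpy as np
a=cv2.imread('pics/scene3.png')[212:272,250:300];b=cv2.imread('pics/side3.png')[175:225,305:345]
a=cv2.resize(a,None,fx=9,fy=9,interpolation=cv2.INTER_CUBIC);b=cv2.resize(b,None,fx=9,fy=9,interpolation=cv2.INTER_CUBIC)
c=np.zeros((540,810,3),np.uint8);c[:540,:450]=a;c[:450,450:]=b;cv2.imwrite('pics/c3.png',c[:,:800])
E
```

```text
(no output)
```

View pics/c3.png

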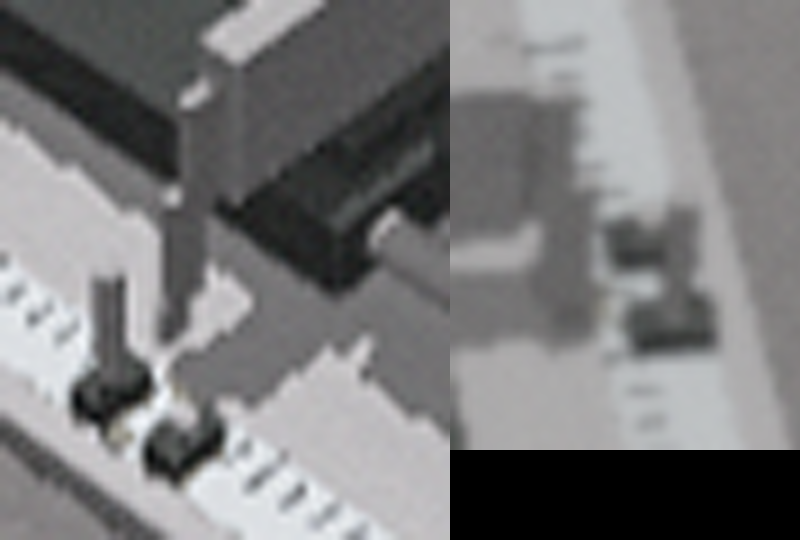

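```bash
sed -i 's/,103,50)/,103,62)/g;s/,103,16)/,103,28)/g' fit.py
cat > ray.py <<'E'
from h import *
import cv2
def ray(cam,px,T=None):
    f=210/np.tan(np.radians(cam['vfov'])/2)
    d=(np.array(px)-[cam['cx'],cam['cy']])/f
    s=d.copy()
    for _ in range(20): s=d/(1+cam['k1']*(s@s))
    c=np.array([s[0],-s[1],-1.])
    if 'mount' in cam:
        M=cam['mount'];return T[0]@M[:3,3]+T[1],T[0]@M[:3,:3]@c
    return cam['origin'],cam['rotation']@c
def hit(cam,px,y,q,T=None):  # intersect gauge plane y
    o,d=ray(cam,px,T);G=Rz(q[2]);o=G.T@(o-[q[0],q[1],0]);d=G.T@d
    return o+d*(y-o[1])/d[1]
def hitz(cam,px,z,q,T=None):
    o,d=ray(cam,px,T);G=Rz(q[2]);o=G.T@(o-[q[0],q[1],0]);d=G.T@d
    return o+d*(z-o[2])/d[2]
E
python3 - <<'E'
from ray import *
from station import bot
q=np.load('q.npy')
c=bot.grab_frame('scene');s=bot.grab_frame('side')
S=lambda u,v:(250+u/9,212+v/9)
D=lambda u,v:(305+(u-450)/9,175+v/9)
for n,cam,px,y,z in [('scene ptr',c,S(172,338),80,20),('scene pin top',c,S(109,277),103,62),('scene pin bot',c,S(114,370),103,22),
 ('side ptr',s,D(565,345),80,20),('side pin top',s,D(683,208),103,62),('side pin bot',s,D(680,292),103,22),]:
    print(n,hit(cam,px,y,q).round(1),hitz(cam,px,z,q).round(1))
E
```

```text
scene ptr [-4.8 80.  15.3] [-7.8 83.1 20. ]
scene pin top [ -5.1 103.   55.9] [ -9.3 107.1  62. ]
scene pin bot [ -6.5 103.   22.6] [ -6.1 102.6  22. ]
side ptr [-7.9 80.   7.4] [ 2.6 77.4 20. ]
side pin top [ -2.7 103.   57.1] [  1.7 101.8  62. ]
side pin bot [  2.6 103.   34.6] [ -8.1 106.   22. ]
```

```bash
python3 -m pendant '[[[0,0,0,0,0,0.0005,0.815],[0,0,0,0,0,0.001,0.815],[0,0,0,0,0,0.001,0.815],[0,0,0,0,0,0.001,0.815],[0,0,0,0,0.002,0.001,0.815],[0,0,0,0,0.005,0.001,0.815],[0,0,0,0,0.008,0.001,0.815],[0,0,0,0,0.010,0.001,0.815]]]'
python3 st.py -3 -68 72
python3 - <<'E'
from station import bot
import cv2
for n in ['scene','wrist']:
    f=bot.grab_frame(n);cv2.imwrite(f'pics/{n}4.png',f['image'])
a=cv2.imread('pics/scene4.png')[212:272,250:300]
cv2.imwrite('pics/c4.png',cv2.resize(a,None,fx=9,fy=9,interpolation=cv2.INTER_CUBIC))
E
```

```text
time_s: 6.45
position: [499.3, 68.7, 74.1]
eef_rot: [[-0.003, 0.999, 0.043], [0.002, 0.043, -0.999], [-1.0, -0.003, -0.002]]
wrist_force: [-7.2, 7.9, 1.2]
gripper_width: 15.9
t 6.45 pos [499.3  68.7  74.1] gauge [ -3.7 -58.   74.1] w 15.9 F gauge [-8.2 -6.9  1.2]
shift mm tool [  2.1 -10.    0.6]
turn [ 0.0061 -0.0024  0.0027]
```

View pics/c4.png

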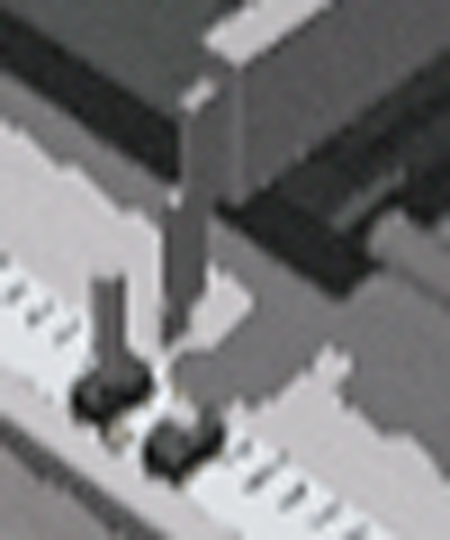

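View pics/wrist4.png

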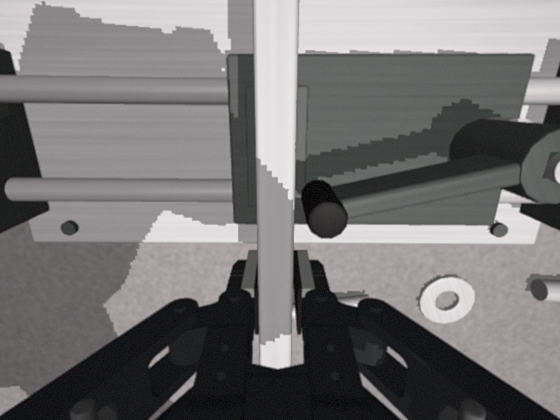

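```bash
python3 -m pendant '[[[0,0,0,0,0.004,0,0.815],[0,0,0,0,0.008,0,0.815],[0,0,0,0,0.012,0,0.815],[0,0,0,0,0.016,0,0.815],[0,0,0,0,0.020,0,0.815],[0,0,0,0,0.023,0,0.815],[0,0,0,0,0.025,0,0.815],[0,0,0,0,0.027,0,0.815]]]'
python3 st.py -3 -68 72
python3 - <<'E'
from station import bot
import cv2
o=bot.get_obs()
import pickle
f=bot.grab_frame('wrist');cv2.imwrite('pics/wrist5.png',f['image'])
pickle.dump((o,f),open('w5.pkl','wb'))
f=bot.grab_frame('scene');cv2.imwrite('pics/scene5.png',f['image'])
E
```

```text
time_s: 7.35
position: [527.1, 70.3, 74.2]
eef_rot: [[-0.001, 0.999, 0.044], [0.003, 0.044, -0.999], [-1.0, -0.001, -0.003]]
wrist_force: [-4.7, 9.8, -1.6]
gripper_width: 16.1
t 7.35 pos [527.1  70.3  74.2] gauge [ -4.2 -30.1  74.2] w 16.1 F gauge [-9.9 -4.3 -1.6]
shift mm tool [  2.3 -37.9   1. ]
turn [ 0.0064 -0.0028  0.0011]
```

View pics/wrist5.png

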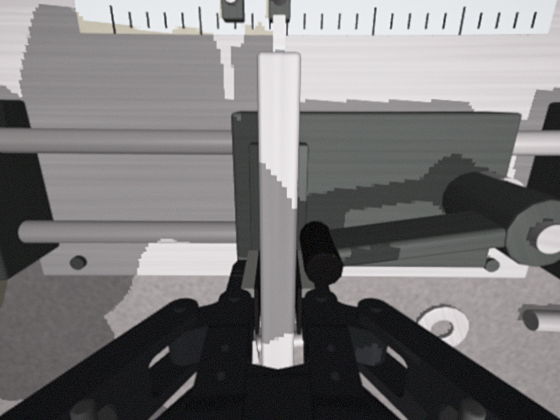

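```bash
python3 - <<'E'
import pickle
from ray import *
o,f=pickle.load(open('w5.pkl','rb'));T=(o['eef_rot'],o['position']);q=np.load('q.npy')
a=f['image'][0:75,215:315];cv2.imwrite('pics/c5.png',cv2.resize(a,None,fx=8,fy=8,interpolation=cv2.INTER_CUBIC))
for n,px,z in [('tall',(280,6),50),('tallfoot',(279.5,21),12),('bar end',(279.5,53),110),('ptr',(280,35),20)]:
    print(n,hitz(f,px,z,q,T).round(1))
E
```

```text
tall [-3.2 91.4 50. ]
tallfoot [-3.3 93.5 12. ]
bar end [ -3.4  63.7 110. ]
ptr [-3.  84.9 20. ]
```

View pics/c5.png

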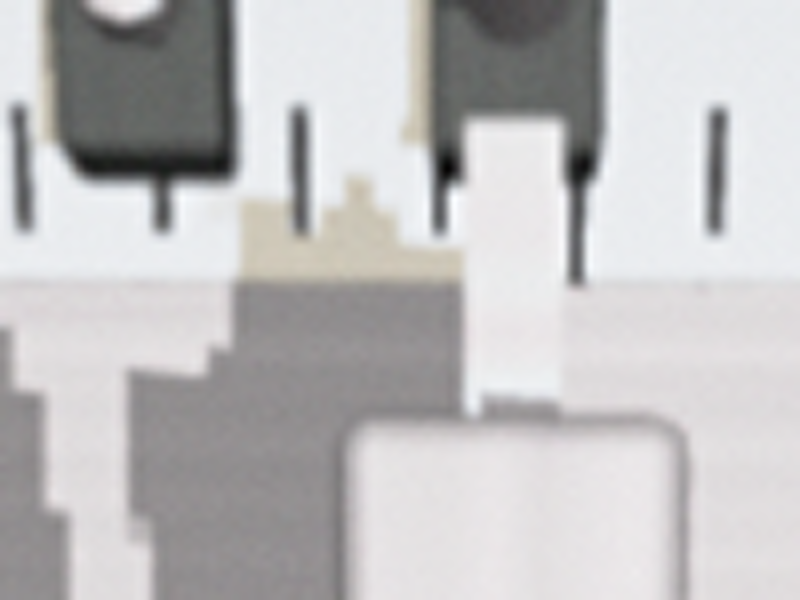

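```bash
python3 -m pendant '[[[0,0,0,0,0.003,0,0.815],[0,0,0,0,0.006,0,0.815],[0,0,0,0,0.009,0,0.815],[0,0,0,0,0.012,0,0.815],[0,0,0,0,0.015,0.0002,0.815],[0,0,0,0,0.018,0.0002,0.815],[0,0,0,0,0.020,0.0002,0.815],[0,0,0,0,0.022,0.0002,0.815]]]'
python3 st.py -4 7 74
python3 - <<'E'
from station import bot
import cv2
f=bot.grab_frame('wrist');cv2.imwrite('pics/wrist6.png',f['image'])
E
```

```text
time_s: 8.25
position: [548.2, 71.0, 74.0]
eef_rot: [[-0.003, 0.999, 0.043], [0.003, 0.043, -0.999], [-1.0, -0.003, -0.003]]
wrist_force: [-7.3, 8.9, -0.0]
gripper_width: 15.5
t 8.25 pos [548.2  71.   74. ] gauge [-4.1 -9.  74. ] w 15.5 F gauge [-9.1 -6.9 -0. ]
shift mm tool [-0.  16.   0.2]
turn [ 0.0062 -0.0028  0.0027]
```

View pics/wrist6.png

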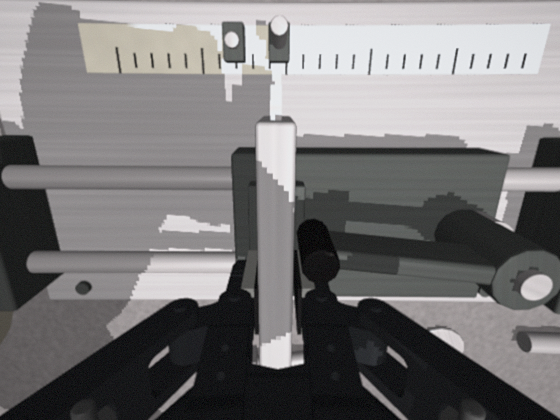

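```bash
python3 - <<'E'
import cv2
a=cv2.imread('pics/wrist6.png')[10:130,225:325];cv2.imwrite('pics/c6.png',cv2.resize(a,None,fx=5,fy=5,interpolation=cv2.INTER_CUBIC))
E
```

```text
(no output)
```

View pics/c6.png

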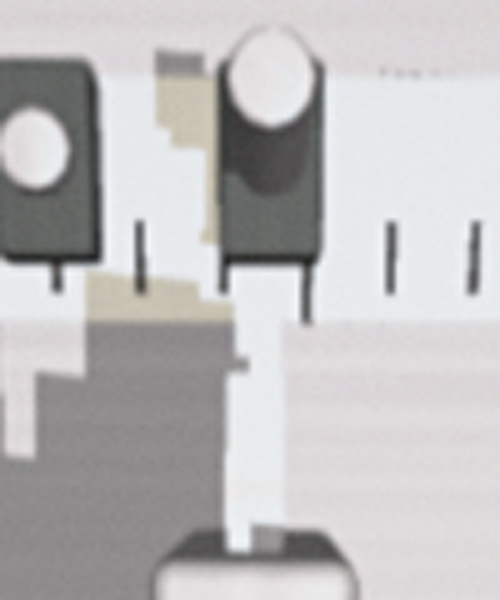

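```bash
python3 -m pendant '[[[0,0,0,0,0.002,0.0003,0.815],[0,0,0,0,0.004,0.0006,0.815],[0,0,0,0,0.007,0.001,0.815],[0,0,0,0,0.010,0.001,0.815],[0,0,0,0,0.013,0.001,0.815],[0,0,0,0,0.015,0.0012,0.815],[0,0,0,0,0.017,0.0012,0.815],[0,0,0,0,0.018,0.0012,0.815]]]'
python3 st.py -3 7 74
python3 - <<'E'
from station import bot
import cv2,numpy as np
f=bot.grab_frame('wrist');cv2.imwrite('pics/wrist7.png',f['image'])
a=cv2.imread('pics/wrist7.png')[20:160,215:335];cv2.imwrite('pics/c7.png',cv2.resize(a,None,fx=4,fy=4,interpolation=cv2.INTER_CUBIC))
E
```

```text
time_s: 9.1
position: [565.6, 70.7, 73.8]
eef_rot: [[-0.004, 0.999, 0.043], [0.003, 0.043, -0.999], [-1.0, -0.004, -0.003]]
wrist_force: [-9.6, 9.0, 0.5]
gripper_width: 16.2
t 9.1 pos [565.6  70.7  73.8] gauge [-3.2  8.3 73.8] w 16.2 F gauge [-9.4 -9.3  0.5]
shift mm tool [-0.2 -1.3  0.2]
turn [ 0.0062 -0.003   0.0041]
```

View pics/wrist7.png

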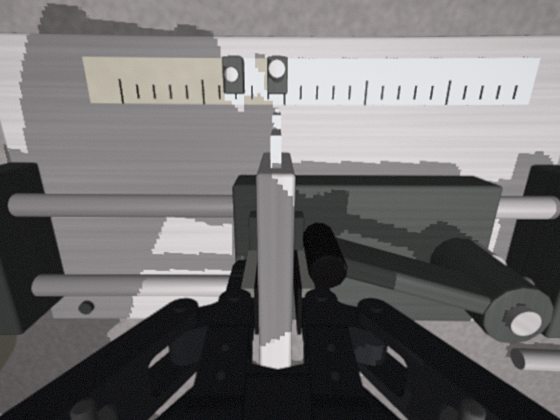

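View pics/c7.png

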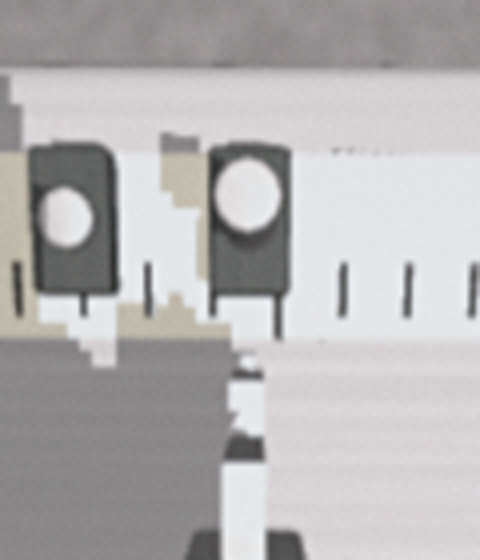

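```bash
python3 - <<'E'
from ray import *
from station import bot
q=np.load('q.npy');o=bot.get_obs();T=(o['eef_rot'],o['position']);f=bot.grab_frame('wrist');G=Rz(q[2])
for px,z in [((325,270),108),((318,232),72)]: print(hitz(f,px,z,q,T).round(1))
for v in (0.3,0.4,.5,.54,.6):
    th=v-0.3; k=np.array([-3.2+105.5-88*np.cos(th),88*np.sin(th),0])
    P=[G@(k+[0,0,z])+[q[0],q[1],0] for z in(72,108)]
    print(v,k[:2].round(1),proj(f,P,T).round(0).tolist())
a=f['image'][200:300,280:400];cv2.imwrite('pics/c8.png',cv2.resize(a,None,fx=5,fy=5,interpolation=cv2.INTER_CUBIC))
E
```

```text
[ 16.4  24.6 108. ]
[17.9 25.4 72. ]
0.3 [14.3  0. ] [[309.0, 276.0], [317.0, 322.0]]
0.4 [14.7  8.8] [[310.0, 261.0], [319.0, 304.0]]
0.5 [16.1 17.5] [[314.0, 246.0], [323.0, 286.0]]
0.54 [16.8 20.9] [[315.0, 240.0], [326.0, 278.0]]
0.6 [18.2 26. ] [[319.0, 231.0], [330.0, 267.0]]
```

View pics/c8.png

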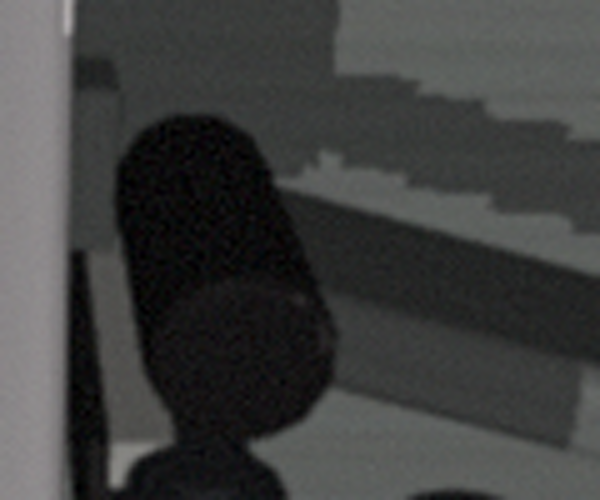

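```bash
python3 -m pendant '[[[0,0,0,0,0.001,0,0.815],[0,0,0,0,0.002,0,0.815],[0,0,0,0,0.003,0,0.815],[0,0,0,0,0.004,0,0.815],[0,0,0,0,0.005,0.0002,0.815],[0,0,0,0,0.005,0.0002,0.815],[0,0,0,0,0.005,0.0002,0.815],[0,0,0,0,0.005,0.0002,0.815]]]'
python3 st.py -3 7 74
python3 - <<'E'
from station import bot
import cv2,numpy as np
f=bot.grab_frame('wrist');cv2.imwrite('pics/wrist9.png',f['image'])
a=cv2.resize(f['image'][20:160,215:335],None,fx=3.3,fy=3.3,interpolation=cv2.INTER_CUBIC);b=cv2.resize(f['image'][200:300,280:400],None,fx=3.3,fy=3.3,interpolation=cv2.INTER_CUBIC)
c=np.zeros((462,792,3),np.uint8);c[:a.shape[0],:396]=a;c[:b.shape[0],396:]=b;cv2.imwrite('pics/c9.png',c)
E
```

```text
time_s: 10.0
position: [568.3, 70.7, 73.6]
eef_rot: [[-0.008, 0.999, 0.043], [0.003, 0.043, -0.999], [-1.0, -0.008, -0.003]]
wrist_force: [-16.0, 9.9, 5.9]
gripper_width: 15.6
t 10.0 pos [568.3  70.7  73.6] gauge [-3.  11.  73.6] w 15.6 F gauge [-10.5 -15.6   5.9]
shift mm tool [-0.4 -4.   0. ]
turn [ 0.006  -0.0034  0.0082]
```

View pics/c9.png

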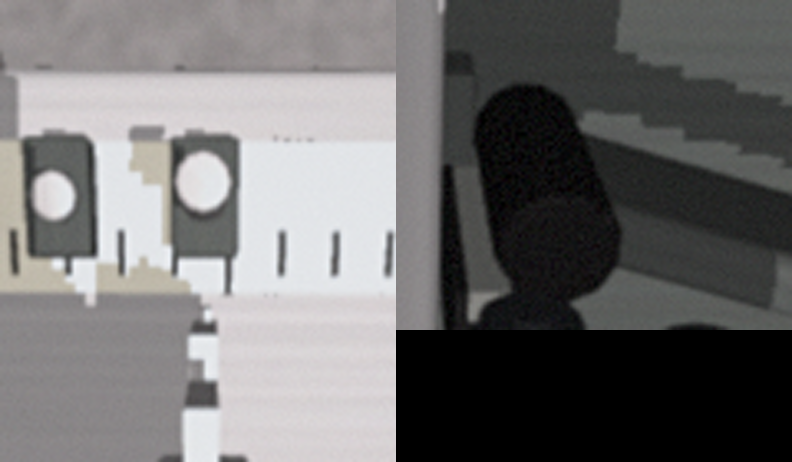

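```bash
python3 - <<'E'
from ray import *
from station import bot
q=np.load('q.npy');o=bot.get_obs();T=(o['eef_rot'],o['position']);f=bot.grab_frame('wrist');G=Rz(q[2])
for v in (.5,.54,.57,.6):
    th=v-0.3; k=np.array([-3.2+105.5-88*np.cos(th),88*np.sin(th),0])
    P=[G@(k+[0,0,z])+[q[0],q[1],0] for z in(108,)]+[G@np.array([-3.2+105.5,0,z])+[q[0],q[1],0] for z in (85,95,105)]
    print(v,k[:2].round(1),proj(f,P,T).round(1).tolist())
for n in ('scene','side'):
    g=bot.grab_frame(n);cv2.imwrite(f'pics/{n}9.png',g['image'])
    for v in (0.3,0.54,0.6):
        th=v-0.3; k=np.array([-3.2+105.5-88*np.cos(th),88*np.sin(th),108]);print(n,v,proj(g,G@k+[q[0],q[1],0]).round(1), proj(g,G@np.array([102.3,0,95])+[q[0],q[1],0]).round(1))
a=cv2.imread('pics/side9.png')[135:305,220:370];cv2.imwrite('pics/side9z.png',cv2.resize(a,None,fx=3.5,fy=3.5,interpolation=cv2.INTER_CUBIC))
E
```

```text
0.5 [16.1 17.5] [[322.7, 291.7], [491.1, 296.7], [505.5, 309.9], [522.0, 325.1]]
0.54 [16.8 20.9] [[325.0, 284.4], [491.1, 296.7], [505.5, 309.9], [522.0, 325.1]]
0.57 [17.5 23.5] [[327.0, 278.9], [491.1, 296.7], [505.5, 309.9], [522.0, 325.1]]
0.6 [18.2 26. ] [[329.3, 273.3], [491.1, 296.7], [505.5, 309.9], [522.0, 325.1]]
scene 0.3 [[287.4 199.6]] [[260.5 187.1]]
scene 0.54 [[280.4 203.4]] [[260.5 187.1]]
scene 0.6 [[278.5 204.2]] [[260.5 187.1]]
side 0.3 [[281.3 191.7]] [[287.6 232. ]]
side 0.54 [[292.4 191.7]] [[287.6 232. ]]
side 0.6 [[295.2 192. ]] [[287.6 232. ]]
```

View pics/side9z.png

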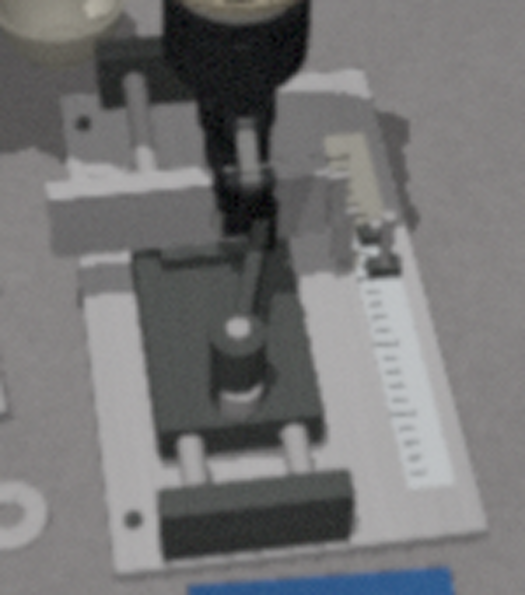

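View pics/wrist9.png

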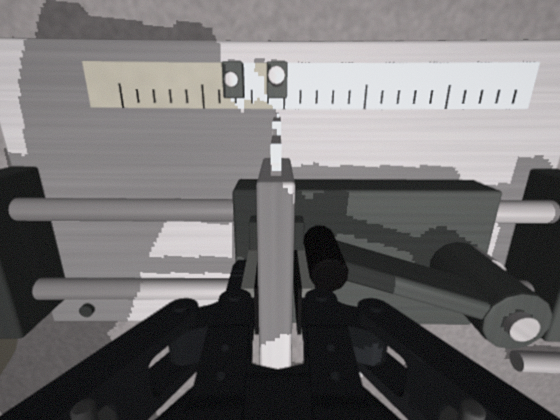

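```bash
python3 -m pendant '[[[0,0,0,0,0.001,0,0.815],[0,0,0,0,0.002,0,0.815],[0,0,0,0,0.003,0,0.815],[0,0,0,0,0.003,0,0.815],[0,0,0,0,0.003,0,0.815],[0,0,0,0,0.003,0,0.815],[0,0,0,0,0.003,0,0.815],[0,0,0,0,0.003,0,0.815]]]'
python3 st.py -3 7 74
python3 - <<'E'
from station import bot
import cv2,numpy as np
f=bot.grab_frame('wrist');cv2.imwrite('pics/wrist10.png',f['image'])
a=cv2.resize(f['image'][20:160,215:335],None,fx=3.3,fy=3.3,interpolation=cv2.INTER_CUBIC);b=cv2.resize(f['image'][200:300,280:400],None,fx=3.3,fy=3.3,interpolation=cv2.INTER_CUBIC)
c=np.zeros((462,792,3),np.uint8);c[:a.shape[0],:396]=a;c[:b.shape[0],396:]=b;cv2.imwrite('pics/c10.png',c)
E
```

```text
time_s: 11.0
position: [568.8, 70.6, 73.4]
eef_rot: [[-0.013, 0.999, 0.043], [0.003, 0.043, -0.999], [-1.0, -0.013, -0.004]]
wrist_force: [-24.1, 9.4, 10.5]
gripper_width: 15.9
t 11.0 pos [568.8  70.6  73.4] gauge [-3.  11.5 73.4] w 15.9 F gauge [-10.3 -23.7  10.5]
shift mm tool [-0.6 -4.5 -0.1]
turn [ 0.0055 -0.0036  0.0129]
```

View pics/c10.png

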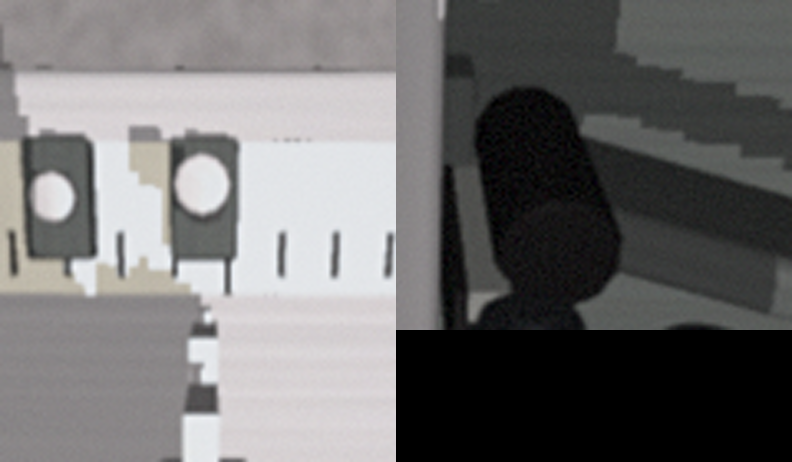

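```bash
python3 -m pendant '[[[0,0,0,0,0,0,0.815],[0,0,0,0,0,0,0.815],[0,0,0,0,0,0,0.815],[0,0,0,0,0,0,0.815],[0,0,0,0,0,0,0.815],[0,0,0,0,0,0,0.815],[0,0,0,0,0,0,0.815],[0,0,0,0,0,0,0.815]]]'
python3 st.py -3 7 74; python3 - <<'E'
from station import bot
print(bot.sign_off())
E
```

```text
time_s: 11.85
position: [568.7, 70.6, 73.4]
eef_rot: [[-0.013, 0.999, 0.043], [0.003, 0.043, -0.999], [-1.0, -0.013, -0.004]]
wrist_force: [-23.6, 9.1, 10.6]
gripper_width: 15.4
t 11.85 pos [568.7  70.6  73.4] gauge [-3.  11.5 73.4] w 15.4 F gauge [ -9.9 -23.2  10.6]
shift mm tool [-0.6 -4.5 -0.1]
turn [ 0.0055 -0.0036  0.0129]
the job is handed in; nothing more can be done
None
```

The leg is drawn out to the tall mark with its cam lever closed, and the gripper is still holding it there. I handed the job in at 11.85 s, and no verdict came back.

I gripped the bar and drew the leg about 97 mm out. I then opened the jaws to about 16 mm and slid along the bar so that the finger pushed the knob to its stop.

**Pointer:** In the wrist pictures it was within about 0.5 mm of the tall mark before the lever moved and again at the end. Midway through closing it had slipped back about 1 mm, and I corrected that.

**Lever:** The picture puts it at about 0.59 rad. The stop also showed in the force: a further 3 mm of commanded push moved the finger only 0.5 mm and raised the force along the bar from 16 to 24 N.

**Holding:** The arm was still at the end, with about 10 N along the rods against the spring.

**Disagreement:** Early scene and side camera estimates of the mark and pointer positions differed by several millimetres, with heights reading low. I relied on the wrist view from above, which compares pointer and mark in the same picture.

**Bystanders:** The arm was kept clear of the loose objects, and none looked moved in the pictures. I did not measure their positions afterwards.

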